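Serve the sweets from the lever dispenser

ROBOT

A 7-joint arm with a two-finger parallel gripper is mounted at the origin on the work surface. World frame = base frame: x ahead of the robot, y to its left, z up, the work surface at z = 0. Lengths are in m, angles in rad, forces in N, time in s.
With the tool pointing down it reaches from about 0.425 to 0.95 m from the base axis. Payload 4.7 kg.
Tool frame: the origin (TCP) lies on the centre line of the jaws, within the pads' length; the fingertips stand robot.nose_length ahead of it and the grasp point (between the pads) lies 8 mm behind it (robot.nose_length is the distance from the TCP to the fingertips, in m); z points along the fingers, x is the direction in which the jaws open and shut, and the axes are right-handed (so a half turn about z gives the same grasp; the last joint's range is limited). The gripper opens to 85 mm and grips with 20 to 120 N. Pads are 22 mm wide; open, the fingers measure 114 mm over their backs; the gripper's body (76 mm by 85 mm) begins 54 mm behind the grasp point. The pads swing forward as they close: fully open they stand 13 mm farther back than shut.
Start: joints at [1.073, 0.469, -0.049, 1.532, 0.024, 1.141, -0.082], TCP at [0.305, -0.602, 0.242] pointing down, gripper open.
Joint ranges: [-2.59, 2.59], [-0.33, 1.99], [-1.39, 1.29], [0.1, 2.45], [-1.04, 4.18], [0.21, 1.99], [-2.66, 2.66]. Speed limits (rad/s): [2.57, 2.57, 3.14, 3.14, 3.14, 3.14, 3.14].

INTERFACE

Orientations are given as [roll, pitch, yaw] about the fixed x, y, z axes, in that order (R = Rz(yaw) Ry(pitch) Rx(roll)).
In Python, from plant import robot gives the robot as it stands. Calls block until the motion is done:
- robot.goto(position, orientation): joint-space move of the TCP to a pose.
- robot.move_straight(position, vel=0.15, attitude=None, contact_N=None): straight line of the TCP; attitude=None keeps the orientation; vel is the mean speed in m/s. With contact_N (N) it stops when the force on the tool has changed by that much, and returns True; else False.
- robot.move_joints(angles): joint-space move.
- robot.grip(opening, strength=None): opening from 0.0 (shut) to 1.0 (fully open); strength is the grip in N (None keeps the last); returns when the fingers have stopped.
- robot.sleep(seconds).
- robot.inverse_kinematics(position, orientation): joint angles nearest the present ones, or None.
- robot.sense(): the state.
- robot.grab_frame(name): name is "scene" or "top"; returns a dict with "image" (384x512x3 uint8, red, green, blue), "range_z" (384x512 float32, m along the optical axis (not along the pixel's ray), 0 where there is no reading), "fx", "fy", "cx", "cy" (pixels), "dist_coeffs" ([k1, k2, p1, p2, k3] as OpenCV has them; the pictures are not rectified), "R" (3x3) and "t" (3): a world point X has camera coordinates R X + t. Camera axes: x right, y down, z forward; pixel columns grow to the right and rows downward; lengths in m; the calibration is good to about 2 mm. A picture is of the moment at which its call begins.
A pose or a line that the arm cannot do raises robot.IKError and nothing moves.
- robot.close_job(): hands the job in, once; it reports no verdict.
The state is a dict: "t": time; "joint_pos": joint angles; "joint_velocities": joint speeds; "effort": joint torques, N m; "tcp_pos": TCP position; "tcp_rot": TCP orientation; "wrist_force": force on the tool from outside, world axes, zero at the start; "torque": the same for the moment, N m; "opening": opening from 0.0 (shut) to 1.0 (fully open).
Only numpy, scipy, OpenCV 4.12 (cv2) and the standard library are available. Lean on these libraries where they do the work, as an engineer would, in place of code of your own. Each camera call takes 0.05 s, during which the arm holds its last target.

TASK

Press the blue lever of the sweets dispenser down until its red lid opens and all three foil-wrapped sweets have rolled out into the wooden tray, then let the lever up slowly so that the lid eases shut and does not slam. Work by the lever alone: do not touch the lid or the sweets, pick nothing up, and leave the salt mill, bowl, plate and fork where they are.

Things in the scene. Friction and masses are not known exactly. Their poses are not given: they have to be found in the camera images.
- dispenser: Sweets dispenser, fixed to the table: a wooden foot 250 x 90 mm carrying an aluminium and clear plastic chute 115 mm long, 44 mm wide, roof 111 mm above the table. Origin on the table under the chute; its -x axis points to the spout, lid and catch tray (tray from x = -150 to -49 mm, 90 mm wide, floor 12 mm and front wall 56 mm above the table), its +x axis to the press lever; the chute's rear wall is at x = +74 mm. z is up.
- lever_pad (a point): Middle of the upper face of the blue press pad, 36 mm (along the dispenser's x) by 40 mm, 10 mm thick, at the rear end of the lever. At rest it is level, 105 mm above the table, 135 mm from the dispenser's origin along its +x, and clear of the chute; it turns down with the lever in an arc of radius 125 mm, about 44 mm to the stop (it then slopes 0.36 rad, and has come 6 mm nearer the chute). Axes at rest as the dispenser's.
- lever (a joint): Angle of the press lever about its pivot, which lies across the dispenser 10 mm along +x from its origin and 100 mm above the table: 0 at rest (up), 0.36 rad fully pressed against its stop. A spring pushes it up: pressing the pad takes about 2.5 N at first and 6 N at the stop; let go, it flies back.
- lid (a joint): Angle of the red lid, hinged on top of the spout: 0 shut (upright), rising forward as the lever goes down, 3 times the lever's angle, 1.08 rad with the lever fully down. The sweets can pass from about 0.7 rad. An eased lid takes a second or more to close; let go, it snaps shut in about a tenth of a second.
- tray (a point): Middle of the tray's floor, 12 mm above the table; the tray measures 97 x 82 mm inside.
- lid_edge (a point): Middle of the lower edge of the red lid, a plate 44 mm wide, 52 mm high, 5 mm thick.
- sweet1_center (a point): Centre of a foil-wrapped sweet, a ball of 30 mm diameter (gold, foremost); at the start all three wait in a row in the chute behind the lid, the first one lying against it.
- sweet2_center (a point): Centre of a foil-wrapped sweet, a ball of 30 mm diameter (copper, middle); at the start all three wait in a row in the chute behind the lid, the first one lying against it.
- sweet3_center (a point): Centre of a foil-wrapped sweet, a ball of 30 mm diameter (gold, rearmost); at the start all three wait in a row in the chute behind the lid, the first one lying against it.
- sweet1: The same ball as sweet1_center; its origin is a point on its skin that turns as it rolls.
- sweet2: The same ball as sweet2_center; its origin is a point on its skin that turns as it rolls.
- sweet3: The same ball as sweet3_center; its origin is a point on its skin that turns as it rolls.
- mill: Bystander: electric aluminium salt mill, 56 mm diameter, 170 mm tall with a small toggle switch on top. Origin under its middle.
- bowl: Bystander: clear glass bowl, 140 mm diameter, 65 mm high. Origin under its middle.
- plate: Bystander: white stoneware pasta plate, 240 mm diameter, 30 mm high. Origin under its middle.
- fork: Bystander: steel serving fork lying flat, 221 mm long, 32 mm wide, 4 mm thick, tines to its +x. Origin under its middle.

How it is judged:
On the way:
1. all three sweets have rolled into the tray while the lid is held open (x of sweet1_center in the frame of dispenser between -0.146 and -0.055 m and y of sweet1_center in the frame of dispenser between -0.042 and 0.042 m and z of each of sweet1_center, sweet2_center, sweet3_center in the frame of dispenser below 0.045 m and x of sweet2_center in the frame of dispenser between -0.146 and -0.055 m and y of sweet2_center in the frame of dispenser between -0.042 and 0.042 m and x of sweet3_center in the frame of dispenser between -0.146 and -0.055 m and y of sweet3_center in the frame of dispenser between -0.042 and 0.042 m and value of joint lid above 0.4 rad), for 0.1 s.
At the end, for the whole second after the job is handed in: All three sweets lie in the dispenser's tray (centres inside its walls and less than 45 mm above the table), the lid is shut (within 0.06 rad) and the lever is back up (below 0.03 rad) (x of sweet1_center in the frame of dispenser between -0.146 and -0.055 m and y of sweet1_center in the frame of dispenser between -0.042 and 0.042 m and z of each of sweet1_center, sweet2_center, sweet3_center in the frame of dispenser below 0.045 m and x of sweet2_center in the frame of dispenser between -0.146 and -0.055 m and y of sweet2_center in the frame of dispenser between -0.042 and 0.042 m and x of sweet3_center in the frame of dispenser between -0.146 and -0.055 m and y of sweet3_center in the frame of dispenser between -0.042 and 0.042 m and value of joint lid between -0.06 and 0.06 rad and value of joint lever below 0.03 rad); the robot touches nothing.
It fails at once if the lid slams: it falls faster than 2 rad/s (velocity of joint lid below -2 rad/s and value of joint lid below 0.9 rad).
It fails at once if the lid is touched by the robot (contact force between any of the fingers, the arm and lid above 0.5 N).
It fails at once if a sweet is touched by the robot (contact force between any of the fingers, the arm and sweet1 above 0.3 N or contact force between any of the fingers, the arm and sweet2 above 0.3 N or contact force between any of the fingers, the arm and sweet3 above 0.3 N).
It fails at once if the salt mill, bowl, plate or fork is moved more than 20 mm or lifted (distance of any of mill, bowl, plate, fork from where it was at the start of the episode above 0.02 m).
It also fails if it takes over 38 s, if anything falls off the work surface, if the arm or the gripper's body presses on something with over 40 N, if the wrist force passes 120 N, or if a joint passes its speed limit or range.

## Working session

There is one attempt and no reset: what is moved stays moved. The work goes in short steps, each a Python script; the robot and the scene stay as the last script left them, time stands still between calls to the robot, and variables do not carry over. Pictures are saved under pics/ and viewed, and the job is handed in when it is done.

```bash
mkdir -p pics; ls; python3 - <<'E'
from plant import robot
import cv2,numpy as np,pickle
print(robot.nose_length, robot.sense())
for n in("scene","top"):
    f=robot.grab_frame(n); pickle.dump(f,open(f'pics/{n}0.pkl','wb'))
    cv2.imwrite(f'pics/{n}0.png',cv2.resize(f["image"][...,::-1],(800,600)))
    print(n,f['fx'],f['cx'],f['cy'],f['dist_coeffs'],f['R'],f['t'])
E
```

```text
pics
0.011 {'t': 0.0, 'joint_pos': array([ 1.07311294,  0.4694732 , -0.04860014,  1.53370033,  0.0241238 ,
        1.14101994, -0.08230291]), 'joint_velocities': array([-4.88514712e-04,  1.33712165e-03, -8.88931556e-05,  2.12404231e-04,
        1.52831808e-03,  2.34658049e-04,  4.45659821e-04]), 'effort': array([-8.07475935e-04, -5.10302889e+01, -4.69462783e-02, -2.37711936e+01,
        1.08177969e-02,  7.56532332e-03,  9.70206827e-06]), 'tcp_pos': array([ 0.30471382, -0.6016659 ,  0.24123731]), 'tcp_rot': array([ 3.14149825e+00,  2.01202142e-03, -1.10196959e+00]), 'wrist_force': array([ 1.04961078,  0.44743453, -0.20511896]), 'torque': array([ 0.0049074 , -0.00023442, -0.00145406]), 'opening': 1.0001601817992956}
scene 387.67501178257504 260.6105929880527 192.0404508712068 [-0.09583077  0.          0.          0.          0.        ] [[ 0.02863438  0.99953228  0.0107373 ]
 [ 0.59300678 -0.0083391  -0.80515429]
 [-0.80468816  0.02942239 -0.5929682 ]] [ 0.01768905 -0.24156003  1.60241527]
top 349.46582430866687 256.8584875839658 195.14146994848352 [0.00799748 0.         0.         0.         0.        ] [[ 0.02574885 -0.99964408  0.0069796 ]
 [-0.98653582 -0.02653796 -0.16137785]
 [ 0.16150564 -0.00273033 -0.98686801]] [-0.05519453  0.52617085  1.04837833]
```

View pics/scene0.png

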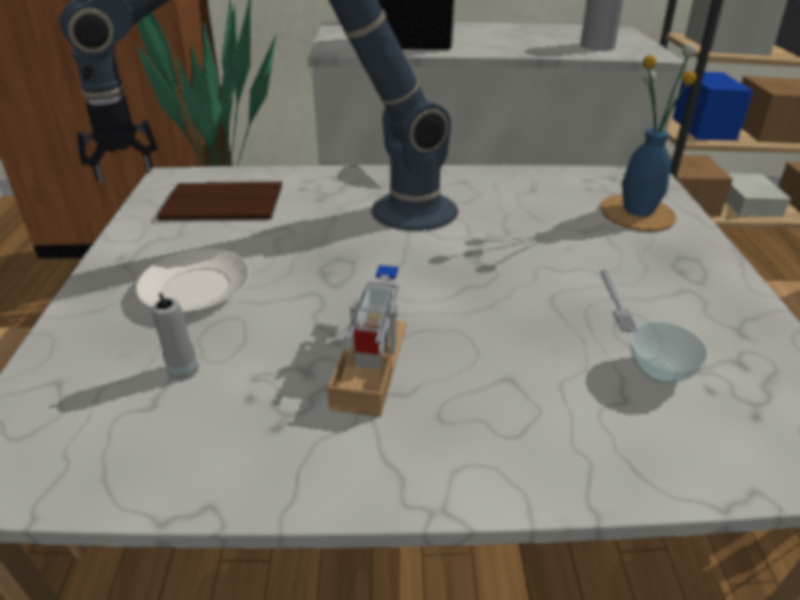

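View pics/top0.png

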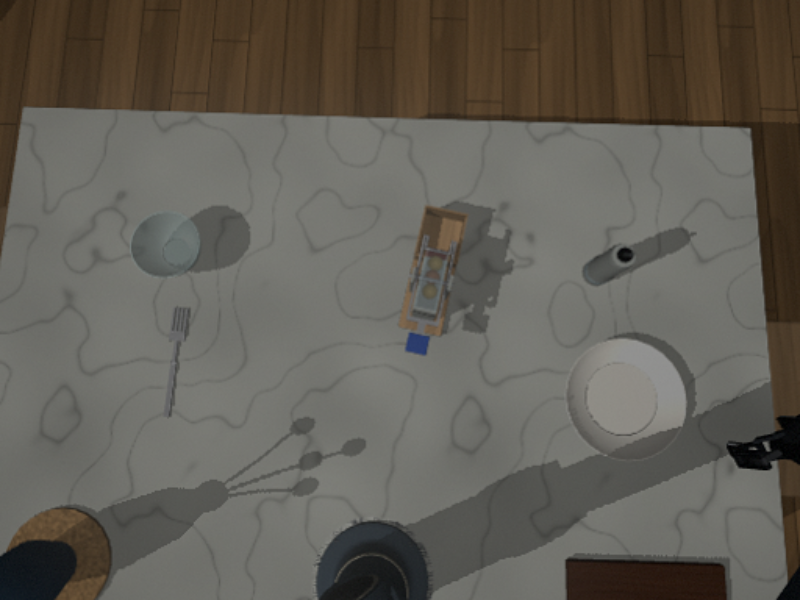

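The top view shows the blue pad at about (417,344) in the 800-px picture, and the tray's front edge at (428,207)–(467,213). The scene view confirms that the lid faces away from the robot and the lever faces towards it. Next I'll measure them.

```bash
cat > h.py <<'E'
import numpy as np,cv2,pickle
def ray_z(f,uv,z):
    K=np.array([[f['fx'],0,f['cx']],[0,f['fy'],f['cy']],[0,0,1]])
    p=cv2.undistortPoints(np.array(uv,float).reshape(-1,1,2),K,np.array(f['dist_coeffs']))[:,0]
    R=np.array(f['R']);t=np.array(f['t']);C=-R.T@t
    d=np.c_[p,np.ones(len(p))]@R   # rows R^T d
    z=np.broadcast_to(z,len(p))
    return C+d*((z-C[2])/d[:,2])[:,None]
def depth_pts(f,uv):
    K=np.array([[f['fx'],0,f['cx']],[0,f['fy'],f['cy']],[0,0,1]])
    uv=np.array(uv,float).reshape(-1,2)
    p=cv2.undistortPoints(uv.reshape(-1,1,2),K,np.array(f['dist_coeffs']))[:,0]
    Z=f['range_z'][uv[:,1].astype(int),uv[:,0].astype(int)]
    return (np.c_[p,np.ones(len(p))]*Z[:,None]-f['t'])@np.array(f['R'])
E
python3 - <<'E'
from h import *
for n in('top','scene'):
    f=pickle.load(open(f'pics/{n}0.pkl','rb'));im=f['image'].astype(int)
    m=(im[...,2]>im[...,0]+60)&(im[...,2]>im[...,1]+50)
    m[:,:230]=0;m[:,300:]=0;m[:120]=0
    v,u=np.nonzero(m);uv=np.c_[u,v]
    print(n,len(u),uv.mean(0),uv.min(0),uv.max(0))
    P=depth_pts(f,uv);print('depth med',np.median(P,0),P[:,2].min(),P[:,2].max())
    Pz=ray_z(f,uv,.105);print('z=.105 mean',Pz.mean(0),cv2.minAreaRect(Pz[:,:2].astype(np.float32)))
    s=8 if n=='top' else 6
    y0,y1,x0,x1=(125,235,245,315) if n=='top' else (165,270,200,270)
    c=cv2.resize(f['image'][y0:y1,x0:x1,::-1],None,fx=5.4,fy=5.4,interpolation=cv2.INTER_CUBIC)
    cv2.imwrite(f'pics/{n}0c.png',c)
E
```

```text
top 14 [268.42857143 219.28571429] [261 214] [273 225]
depth med [ 0.44939504 -0.07957947  0.10378809] 0.1010792283873401 0.1079561386926682
z=.105 mean [ 0.44702927 -0.07665408  0.105     ] ((0.4464535117149353, -0.0718456581234932), (0.033206745982170105, 0.029726697131991386), 77.46658325195312)
scene 69 [247.23188406 173.01449275] [241 170] [253 176]
depth med [ 0.44931958 -0.07304642  0.10359061] 0.10079191466165706 0.10611056170292321
z=.105 mean [ 0.45159343 -0.07233829  0.105     ] ((0.4512494206428528, -0.07219181209802628), (0.036380793899297714, 0.030020082369446754), 76.66810607910156)
```

View pics/top0c.png

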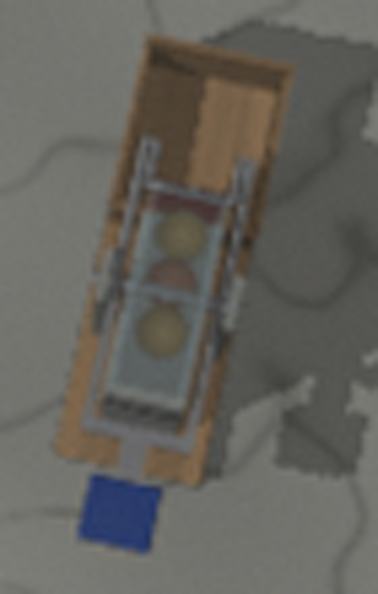

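View pics/scene0c.png

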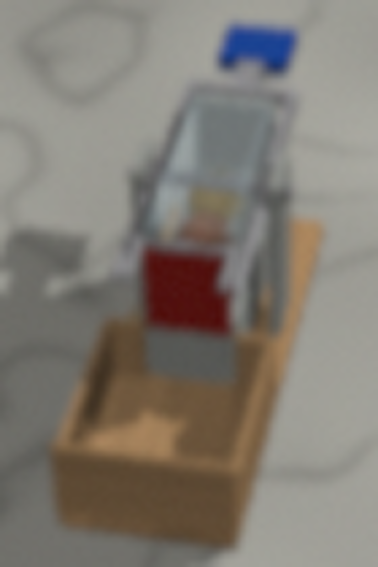

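In the top crop the pad corners are at (93,473), (162,488), (150,552) and (78,537). The front wall's top corners are at (148,36) and (296,66), and the foot's rear corners at (55,455) and (200,485).

```bash
python3 - <<'E'
from h import *
from plant import robot
f=pickle.load(open('pics/top0.pkl','rb'))
g=lambda L:(np.array(L)+.5)/5.4-.5+[245,125]
pad=ray_z(f,g([(93,473),(162,488),(150,552),(78,537)]),.105);c=pad.mean(0)
fr=ray_z(f,g([(148,36),(296,66)]),.056)
ft=ray_z(f,g([(55,455),(200,485)]),.012)
print(pad,c);print(fr,np.linalg.norm(fr[0]-fr[1]),ft,np.linalg.norm(ft[0]-ft[1]))
d=fr.mean(0)-c;print('len',np.hypot(*d[:2]),'expect .285', 'ang',np.arctan2(d[1],d[0]))
d=fr.mean(0)-ft.mean(0);print('len',np.hypot(*d[:2]),'expect .25', 'ang',np.arctan2(d[1],d[0]))
a=np.arctan2(d[1],d[0]);ux=-np.array([np.cos(a),np.sin(a)])
o=c[:2]-.135*ux; print('origin',o, fr.mean(0)[:2]+.15*ux)
for yaw in (a+np.pi/2,a-np.pi/2,a,a+np.pi):
  for pit in(0,):
    yaw=(yaw+np.pi)%(2*np.pi)-np.pi
    for z in (.25,.13,.07):
      print(yaw,z,robot.inverse_kinematics([c[0],c[1],z],[np.pi,0,yaw]))
E
```

```text
[[ 0.46726448 -0.05692171  0.105     ]
 [ 0.4601128  -0.09437252  0.105     ]
 [ 0.42543512 -0.08853097  0.105     ]
 [ 0.43246809 -0.04966927  0.105     ]] [ 0.44632012 -0.07237362  0.105     ]
[[ 0.73237453 -0.08412631  0.056     ]
 [ 0.71640822 -0.17143211  0.056     ]] 0.08875373648644952 [[ 0.48799679 -0.03591694  0.012     ]
 [ 0.47246535 -0.12188864  0.012     ]] 0.08736337539421002
len 0.28353730100478775 expect .285 ang -0.1966739405197972
len 0.24900433297819213 expect .25 ang -0.1975702484400216
origin [ 0.57869389 -0.09887242] [ 0.57730942 -0.0983361 ]
1.3732260783548753 0.25 [ 0.77795841  0.16288787 -0.77931773  1.99281029  0.13283513  1.03628475
  1.31056321]
1.3732260783548753 0.13 [ 0.69068298  0.34399989 -0.73733278  2.12681656  0.3273093   0.78280558
  1.12031246]
1.3732260783548753 0.07 [ 0.60917975  0.44191094 -0.65738395  2.17446995  0.44216053  0.65697704
  1.0145177 ]
-1.7683665752349182 0.25 [ 0.37305025  0.11280443 -0.32939845  2.01143895  0.0426461   1.02377085
 -1.74496027]
-1.7683665752349182 0.13 [ 0.29366325  0.26951556 -0.26237476  2.14704342  0.10300139  0.73648191
 -1.80444234]
-1.7683665752349182 0.07 [ 0.2334809   0.36944295 -0.19842902  2.19461566  0.12868474  0.58798431
 -1.82749684]
-0.1975702484400217 0.25 [ 0.57334603  0.13215073 -0.54851968  2.00178143  0.08031114  1.02829753
 -0.21038359]
-0.1975702484400217 0.13 [ 0.50230892  0.29827553 -0.5075422   2.13602236  0.21015175  0.75417139
 -0.33808018]
-0.1975702484400217 0.07 [ 0.44478851  0.39928144 -0.45309387  2.18298837  0.29846009  0.61718318
 -0.42027153]
2.944022405149772 0.25 None
2.944022405149772 0.13 [ 0.99610045  0.51831064 -1.16899525  2.11423338  0.61656898  0.90841135
  2.41322332]
2.944022405149772 0.07 [ 0.96827374  0.6801437  -1.17862016  2.15859661  0.84693366  0.88774386
  2.2103079 ]
```

The checks agree: pad-to-front length is 283.5 mm (expected 285), and foot length is 249 mm (expected 250). Next I'll shut the gripper and move above the pad, with the jaw axis across the dispenser.

```bash
cat >> h.py <<'E'
a=-0.197;ux=-np.array([np.cos(a),np.sin(a)])
pad=np.array([.4475,-.0727]);RPY=[np.pi,0,a-np.pi/2]
def P(dx,tipz,nose=.011): 
    q=pad+dx*ux; return [q[0],q[1],tipz+nose]
E
python3 - <<'E'
from h import *
from plant import robot
robot.grip(0.0)
robot.goto(P(.003,.20),RPY)
robot.move_straight(P(.003,.125),vel=.1)
for n in("scene","top"):
    f=robot.grab_frame(n)
    y0,y1,x0,x1=(125,235,225,315) if n=='top' else (110,270,180,300)
    cv2.imwrite(f'pics/{n}1.png',cv2.resize(f['image'][y0:y1,x0:x1,::-1],None,fx=3.7 if n=='scene' else 5,fy=3.7 if n=='scene' else 5,interpolation=cv2.INTER_CUBIC))
s=robot.sense();print(s['t'],s['tcp_pos'],s['tcp_rot'],s['wrist_force'],s['opening'],s['joint_pos'])
E
```

```text
3.85 [ 0.44515705 -0.07217535  0.13667208] [-3.13997675e+00  7.19493358e-05 -1.76790352e+00] [0.77117541 0.184354   0.48911084] 0.0008245241869645134 [ 0.33155457  0.26007241 -0.30530565  2.14261471  0.11366716  0.75205002
 -1.81503707]
```

View pics/scene1.png

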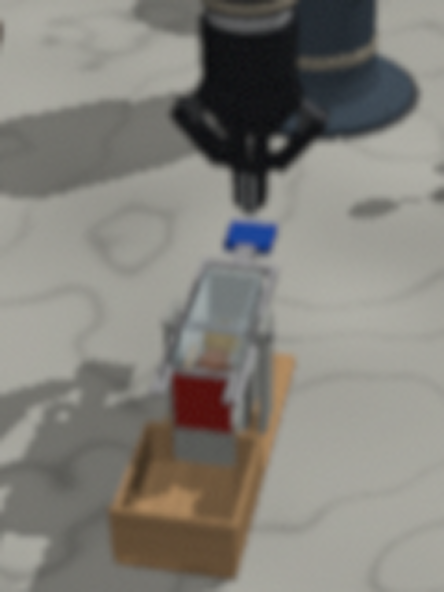

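View pics/top1.png

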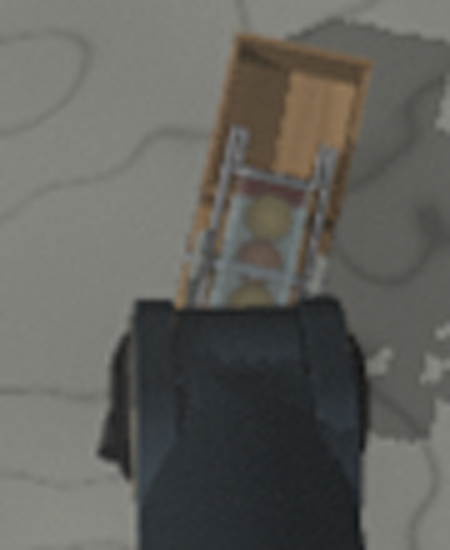

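The scene crop shows the shut fingertips (250,205) centred just above the pad (250,237), clear of the chute. I'll press slowly, first to contact, then down.

```bash
python3 - <<'E'
from h import *
from plant import robot
c=robot.move_straight(P(.003,.098),vel=.03,contact_N=1.5)
s=robot.sense();print(c,s['t'],s['tcp_pos'],s['wrist_force'])
for z in (.085,.072,.064):
    robot.move_straight(P(.003,z),vel=.03)
    s=robot.sense();print(s['t'],s['tcp_pos'],s['wrist_force'])
robot.sleep(1.0)
for n in("scene","top"):
    f=robot.grab_frame(n);pickle.dump(f,open(f'pics/{n}2.pkl','wb'))
    y0,y1,x0,x1=(125,235,225,315) if n=='top' else (110,270,180,300)
    cv2.imwrite(f'pics/{n}2.png',cv2.resize(f['image'][y0:y1,x0:x1,::-1],None,fx=3.7 if n=='scene' else 5,fy=3.7 if n=='scene' else 5,interpolation=cv2.INTER_CUBIC))
s=robot.sense();print(s['t'],s['tcp_pos'],s['wrist_force'])
E
```

```text
True 4.5333 [ 0.44422133 -0.07212029  0.11436446] [1.22044966 0.02544038 2.97474065]
5.3083 [ 0.4449546  -0.07222136  0.09609174] [ 1.74100711 -0.7335851   3.07975286]
5.8917 [ 0.44498549 -0.07205864  0.08320098] [ 1.24369788 -0.20148898  5.43387529]
6.3083 [ 0.44488722 -0.07201444  0.07523087] [ 1.61413944 -0.32911433  6.75012575]
7.4083 [ 0.44483585 -0.07202148  0.07530956] [0.42750203 1.04596827 5.93556585]
```

View pics/scene2.png

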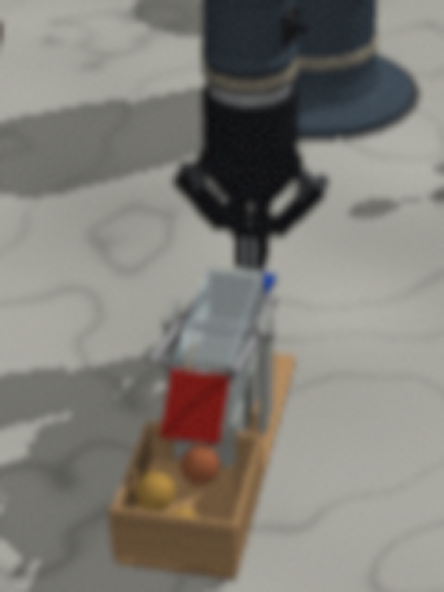

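View pics/top2.png

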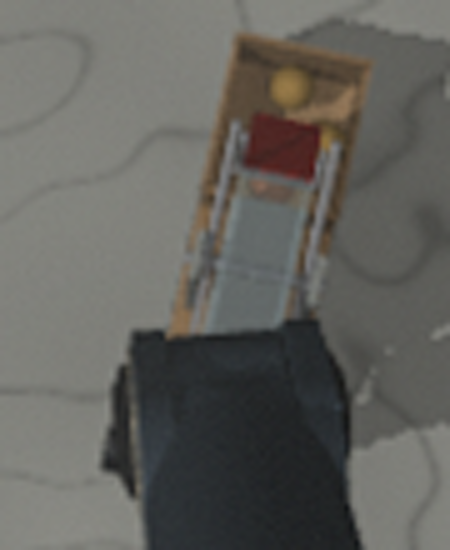

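Sweets are out, but the two views don't quite match: the scene shows gold (155,490) and copper (200,465), while the top shows gold (290,88), gold (330,140) and copper (270,190). They may still be rolling, so I'll look again.

```bash
python3 - <<'E'
from h import *
from plant import robot
robot.sleep(1.0)
for n in("scene","top"):
    f=robot.grab_frame(n);pickle.dump(f,open(f'pics/{n}3.pkl','wb'))
    y0,y1,x0,x1=(125,180,255,305) if n=='top' else (195,270,200,270)
    cv2.imwrite(f'pics/{n}3.png',cv2.resize(f['image'][y0:y1,x0:x1,::-1],None,fx=8,fy=8,interpolation=cv2.INTER_CUBIC))
E
```

```text
(no output)
```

View pics/scene3.png

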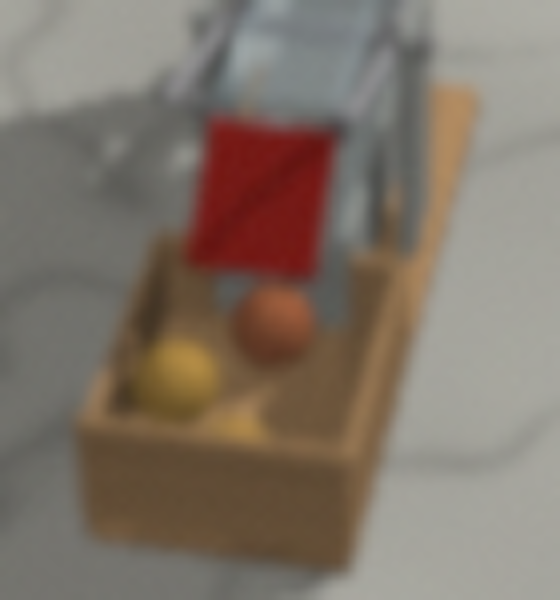

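View pics/top3.png

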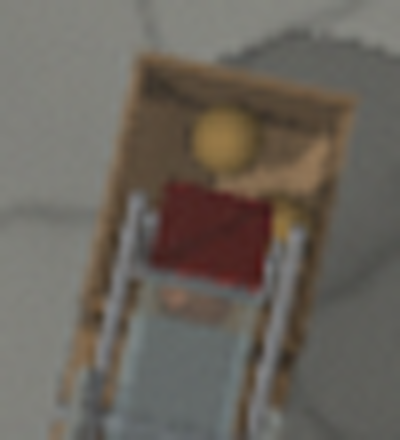

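All three are out and at rest. In the scene, one gold is at (180,380), copper at (275,325), and the other gold's top shows at (240,425) behind the front wall. The copper one sits farthest back, so I'll check its position.

```bash
python3 - <<'E'
from h import *
o=pad-.135*ux; uy=np.array([-ux[1],ux[0]])
for k in (2,3):
  f=pickle.load(open(f'pics/scene{k}.pkl','rb'));t=pickle.load(open(f'pics/top{k}.pkl','rb'))
  if k==2: continue
  def disp(p): return (p[:2]-o)@ux,(p[:2]-o)@uy,p[2]
  for nm,fr,c,org in(('gold',f,(180,380),(200,195)),('copper',f,(275,325),(200,195)),('gold2',t,(224,137),(255,125))):
    uv=(np.array(c)+.5)/8-.5+org
    print(nm,'ray z=.027',disp(ray_z(fr,[uv],.027)[0]),'depth surf',disp(depth_pts(fr,[np.round(uv)])[0]))
E
```

```text
gold ray z=.027 (np.float64(-0.09625200164072552), np.float64(0.023731677973921297), np.float64(0.027000000000000135)) depth surf (np.float64(-0.106490602233901), np.float64(0.020789697905338484), np.float64(0.037373317785191956))
copper ray z=.027 (np.float64(-0.06384144046419407), np.float64(-0.0017584362652658862), np.float64(0.027000000000000024)) depth surf (np.float64(-0.07281341705458903), np.float64(-0.004260910487209584), np.float64(0.03626143763978859))
gold2 ray z=.027 (np.float64(-0.13012493269912545), np.float64(-0.004295319120578431), np.float64(0.026999999999999913)) depth surf (np.float64(-0.1253839434830088), np.float64(-0.002820921699592997), np.float64(0.039036197008527035))
```

All three are on the tray floor and within limits: x = -0.096, -0.064 and -0.130, z ≈ 0.027. Now the slow release, staying in contact until well past rest height.

```bash
python3 - <<'E'
from h import *
from plant import robot
robot.move_straight(P(.003,.112),vel=.010)
s=robot.sense();print(s['t'],s['tcp_pos'],s['wrist_force'])
robot.move_straight(P(.003,.19),vel=.08)
robot.sleep(.5)
for n in("scene","top"):
    f=robot.grab_frame(n)
    y0,y1,x0,x1=(110,270,180,300) if n=='scene' else (125,235,225,315)
    cv2.imwrite(f'pics/{n}4.png',cv2.resize(f['image'][y0:y1,x0:x1,::-1],None,fx=3.7 if n=='scene' else 5,fy=3.7 if n=='scene' else 5,interpolation=cv2.INTER_CUBIC))
s=robot.sense();print(s['t'],s['tcp_pos'],s['wrist_force'])
E
```

```text
13.4583 [ 0.44452893 -0.07209628  0.12298644] [ 1.13718688 -0.06538481 -0.00932295]
15.1833 [ 0.44454455 -0.07211133  0.20097971] [-0.08532815  0.37303514 -0.22197243]
```

View pics/scene4.png

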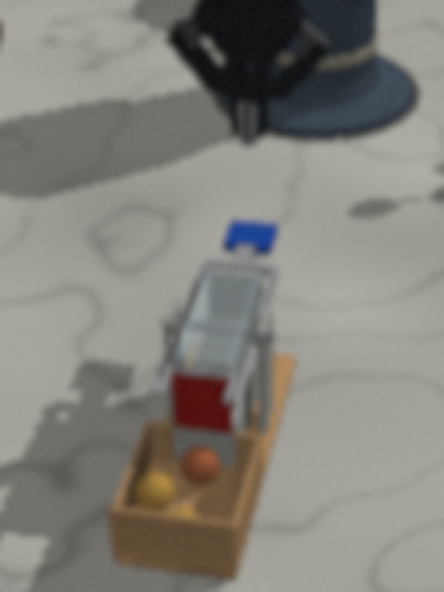

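View pics/top4.png

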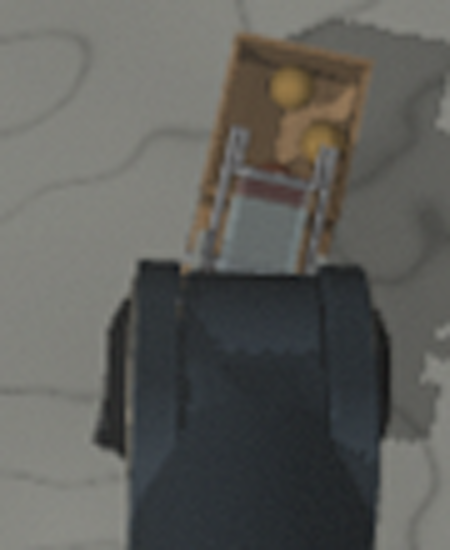

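The lid is shut (200,403) and the pad is back at its rest pixel (250,237). In the scene, copper (200,465) and gold (155,490) haven't moved, and the top shows both golds (290,88) and (320,138). Copper isn't visible in the top view, so I'll check whether it should be, using depth.

```bash
python3 - <<'E'
from h import *
from plant import robot
o=pad-.135*ux; uy=np.array([-ux[1],ux[0]])
f=robot.grab_frame('scene');t=robot.grab_frame('top')
def proj(f,p):
    K=np.array([[f['fx'],0,f['cx']],[0,f['fy'],f['cy']],[0,0,1]])
    return cv2.projectPoints(np.array([p]),cv2.Rodrigues(np.array(f['R']))[0],np.array(f['t']),K,np.array(f['dist_coeffs']))[0].ravel()
for d in((-.064,-.002,.027),(-.064,-.002,.042),(-.079,-.002,.027)):
    p=np.r_[o+d[0]*ux+d[1]*uy,d[2]]
    print(d,'top crop px',(proj(t,p)-[225,125])*5,'scene',(proj(f,p)-[180,110])*3.7)
# copper sphere fit from scene depth
im=f['image'];h=cv2.cvtColor(im,cv2.COLOR_RGB2HSV)
v,u=np.mgrid[228:244,227:243];uv=np.c_[u.ravel(),v.ravel()]
Q=depth_pts(f,uv);H=h[uv[:,1],uv[:,0]]
m=np.hypot(uv[:,0]-234.4,uv[:,1]-235.6)<3.5
Q=Q[m]
from scipy.optimize import least_squares
r=least_squares(lambda c:np.linalg.norm(Q-c,axis=1)-.015,Q.mean(0)-[.01,0,.01],loss='soft_l1',f_scale=.002)
print(m.sum(),'centre disp',(r.x[:2]-o)@ux,(r.x[:2]-o)@uy,r.x[2],np.abs(r.fun).mean())
# lid depth points
c=(np.array([[200,395],[200,420]])/3.7+[180,110]).round()
for p in depth_pts(f,c): print('lid',(p[:2]-o)@ux,p[2])
c=(np.array([[250,237]])/3.7+[180,110]).round();print('pad',depth_pts(f,c))
c2=(np.array([[270,190],[270,175],[275,165]])/5+[225,125]).round()
for p in depth_pts(t,c2): print('topat',(p[:2]-o)@ux,p[2])
E
```

```text
(-0.064, -0.002, 0.027) top crop px [269.8053986  180.50160583] scene [199.8385105  463.37651579]
(-0.064, -0.002, 0.042) top crop px [271.44315545 174.42557288] scene [199.20777163 448.38679909]
(-0.079, -0.002, 0.027) top crop px [274.70697471 158.50075236] scene [195.33590185 477.02756845]
37 centre disp -0.06350944458981807 0.0005034475217568081 0.028144113844161753 0.0011783015685024039
lid -0.05276639006842885 0.08313400335040486
lid -0.05403690440204043 0.05923355402643562
pad [[ 0.45547025 -0.07002231  0.10393852]]
topat -0.03572701643629017 0.10931765218773769
topat -0.04579221153195123 0.10545006369985584
topat -0.07212396184203139 0.03644886811284341
```

The copper's sphere fit gives x = -0.0635, z = 0.028. It is inside the tray and hidden from above by the lid. The lid is upright, with x within 1.3 mm over 24 mm of height, and the pad is at z = 0.104. I'm handing in.

```bash
python3 - <<'E'
from plant import robot
print(robot.close_job(), robot.sense()['t'])
E
```

```text
the job is handed in; nothing more can be done
the job is handed in; nothing more can be done
```

I pressed the blue lever almost to its stop with the shut fingertips. All three sweets rolled into the tray while the lid was open, and I then let the lever up over about 5 s so the lid eased shut. I handed the job in after about 15 s of robot time. The hand-in gives no verdict, so what follows is from my last checks.

- **Sweets:** All three centres were inside the tray limits on the tray floor, about 27 mm above the table. Along the dispenser's x they were at -0.130, -0.096 and -0.064 m. The copper one is closest to a limit, about 8 mm inside the -0.055 m edge; the lid hid it from the top camera, so I confirmed it with depth from the scene camera.
- **Lid and lever:** The lid was upright and the pad was back at its rest height (measured 104 mm, expected 105 mm). I saw no joint values; both are judged from the pictures.
- **Lid closing speed:** I didn't measure it. At the release speed I used, it works out at roughly 0.2–0.3 rad/s, against the 2 rad/s limit.
- **Other things:** The gripper stands clear, about 85 mm above the pad, with nothing touching it. I planned the moves to stay clear of the mill, bowl, plate and fork, but didn't re-measure them afterwards.

One early check disagreed: just after the press, the two camera views didn't seem to match. That was my misreading, as one gold sweet was hidden behind the tray's front wall in the scene view.

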